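Load the tongued measuring cell into the sprung holder of a bench reader

TASK

Load the grey measuring cell that has a tongue at each end into the spring-loaded holder: tuck one tongue under the lip of the sprung jaw, press the jaw back with it, lower the other end onto the floor just short of the fixed lip and let the spring push that tongue home under it. Leave the cell lying flat and square on the holder's floor, both tongues caught under the lips and the jaw clamping it against the fixed end. Do it gently, without ramming the holder or driving the jaw (about 22 mm of free travel) against its end stop, and leave the plain cell without tongues, the tin, the cup and the weight where they are.

Things in the scene. Friction and masses are not known exactly. Their poses are not given: they have to be found in the camera images.
- cell: The measuring cell to load, loose on the desk, about 0.22 kg: grey block 74 x 34 x 40 mm (x, y, z) with a bright steel tongue at each end, 18 mm long, 24 mm wide, 10 mm thick, flush with the underside; overall 110 mm long. Origin: centre of its underside; x along its length, z up. Both ends are alike: it may go in either way round. Grasp it across the 34 mm wide block.
- blank: A plain cell, loose on the desk: the same grey block 74 x 34 x 40 mm but without tongues. Not to be used. It and the tongued cell may have swapped places. Origin: centre of its underside, x along its length.
- holder: Holder base, fixed to the desk: aluminium plate 84 mm wide, x from -128 to +148 mm. Origin: its underside; x runs from the sprung jaw (nearer the robot) to the fixed end, z up. On it the nest (steel slab, jaw, fixed end) is clamped, shifted along x by an unmeasured amount s between -10 and +10 mm. The slab's top, z = 12 mm, is the floor for the cell. A housing 48 mm tall stands from x = +98 mm.
- fixed_mark (a point): Mark on the base at holder x = +55, y = 0, z = 12 mm. The nest's fixed end (dark steel block 14 mm long, 44 mm wide) has its upright stop face at holder x = 55 mm + s, s being the nest's unmeasured shift. From the face a lip reaches 6 mm over the floor towards the jaw, its underside 13.5 mm, its top 18.5 mm above the floor. A loaded cell is centred at holder x = s, y = 0. No side walls.
- jaw_mark (a point): Mark on the base at holder x = -50, y = 0, z = 12 mm. The sprung jaw (dark steel block 18 mm long, 40 mm wide) has its upright face at holder x = -50 mm + s - joint value, s being the nest's unmeasured shift: find it by touch or sight. From the face a lip reaches 6 mm over the floor towards the fixed end, its underside 13.5 mm, its top 18.5 mm above the floor.
- jaw (a joint): Travel (m) of the sprung jaw in the nest: 0 at rest, grows as it is pressed towards the holder's -x end, end stop at 0.024: keep clear of it (below 0.0225). 0.005 with the cell loaded. The spring pushes with 4 N at rest and 200 N/m more. With the cell level at least 0.011 is needed for the far tongue to pass down in front of the fixed lip. The jaw can clamp the cell before it is fully down on the floor.
- tin: Round grey sample tin with lid, 69 mm across, 42 mm tall, a bystander. Origin: centre of its underside.
- cup: Small open steel cup, 65 mm across, 48 mm tall, a bystander. Origin: centre of its underside.
- weight: Brass check weight, 32 mm across, 34 mm tall, a bystander. Origin: centre of its underside.

How it is judged:
On the way:
1. the jaw has been pressed back by more than 9 mm (value of joint jaw above 0.009 m), for 0.1 s.
At the end, for the whole second after the job is handed in: The cell lies at rest in the nest: centre within 12.5 mm of the base's origin along the holder (the nest is shifted) and 7 mm across, flat on the floor (z 10 to 14.5 mm, tilt under 0.04 rad), square to the holder within 0.09 rad, the jaw held open by it at 3 to 7.5 mm (x of cell in the frame of holder between -0.0125 and 0.0125 m and y of cell in the frame of holder between -0.007 and 0.007 m and z of cell in the frame of holder between 0.01 and 0.0145 m and angle between cell's own z axis and vertical below 0.04 rad and angle between the x axis of cell and the x axis of holder, either way round below 0.09 rad and value of joint jaw between 0.003 and 0.0075 m and linear speed of cell below 0.02 m/s); the robot touches nothing.
It fails at once if the holder is rammed with more than 60 N (contact force between any of cell, the arm, the fingers and holder above 60 N).
It fails at once if the jaw is driven against its end stop (past 22.5 mm) (value of joint jaw above 0.0225 m).
It fails at once if the plain cell, the tin, the cup or the weight is moved by more than 25 mm (distance of any of blank, tin, cup, weight from where it was at the start of the episode above 0.025 m).
It also fails if it takes over 59 s, if anything falls off the work surface, if the arm or the gripper's body presses on something with over 40 N, if the wrist force passes 120 N, or if a joint passes its speed limit or range.

ROBOT

A 7-joint arm with a two-finger parallel gripper is mounted at the origin on a cart in front of the work surface, level with it; the furniture and walls round the work are solid. World frame = base frame: x ahead of the robot, y to its left, z up, the work surface at z = 0. Lengths are in m, angles in rad, forces in N, time in s.
With the tool pointing down it reaches from about 0.35 to 0.9 m from the base axis. Payload 7.2 kg.
Tool frame: the origin (TCP) lies at the very end of the fingers, on their centre line; the grasp point (between the pads) lies 19 mm behind it; z points along the fingers, x is the direction in which the jaws open and shut, and the axes are right-handed (so a half turn about z gives the same grasp; the last joint's range is limited). The gripper opens to 88 mm and grips with 3 to 60 N. Pads are 20 mm wide; open, the fingers measure 115 mm over their backs; the gripper's body (75 mm by 178 mm) begins 61 mm behind the grasp point.
Start: joints at [1.07, 0.411, -0.013, 1.596, 0.006, 1.134, -0.082], TCP at [0.262, -0.567, 0.223] pointing down, gripper open.
Joint ranges: [-2.95, 2.95], [-0.29, 1.99], [-1.47, 1.44], [0.14, 2.54], [-1.03, 4.17], [0.13, 1.85], [-2.86, 2.86]. Speed limits (rad/s): [2.39, 2.39, 3.01, 3.01, 3.14, 3.14, 3.14].

INTERFACE

Orientations are given as a unit quaternion [w, x, y, z].
In Python, from plant import telemetry, vision, bot gives the robot as it stands.
- The arm moves only by the shell command python3 -m handwheel 'ROWS'. ROWS is a JSON object of lists of equal length, an entry for each row: "delta_rot": the turn, a rotation vector about the world's x, y, z in degrees, a list of three; "delta_pos": the shift along the world's x, y, z in m, a list of three; "grip": the finger opening in m, from 0 to 0.0878. In form: {"delta_rot": [[ax, ay, az], ...], "delta_pos": [[tx, ty, tz], ...], "grip": [grip, ...]}. A call has 1 to 12 rows; each row shifts and turns the commanded pose from where the row before left it; what a row does not reach is not made up. A row lasts 1/12 s, in which the tool goes at most 41.7 mm and 7.16 degrees, less where a joint would pass 70% of its speed; a pose out of reach is approached as far as the arm can. A call with a gripper value outside its range is refused whole. The fingers move at their own pace and stop on an object; the grip force is fixed at half the most. Time passes only in rows, so rows that do not move let the fingers close. It gives the time, the measured TCP pose, the force and the opening at its end, in the units of the state.
- telemetry.sense(): the state, without advancing time (a new reading comes with each control period).
- vision.snapshot(name): name is "side" or "top" or "wrist"; returns (picture, depth): 400x640x3 uint8, red, green, blue; 400x640 float32, m along the optical axis (not along the pixel's ray), 0 where there is no reading.
- vision.camera_info(name): a dict with "fx", "fy", "cx", "cy" (pixels), "rvec" (rotation vector, rad) and "tvec" (3), from world to camera coordinates, as OpenCV has them; the wrist camera has in their place "hand_eye" (4x4, takes a point from camera to tool coordinates, whose origin is the TCP and whose axes are the tool frame's). Camera axes: x right, y down, z forward; pixel columns grow to the right and rows downward; lengths in m; the calibration is good to about 2 mm. A picture is of the moment at which its call begins: read the wrist's pose just before it. camera_info takes no time and is no camera call.
- bot.sign_off(): hands the job in, once; it reports no verdict.
The state is a dict: "t": time; "joint_pos": joint angles; "joint_velocities": joint speeds; "effort": joint torques, N m; "eef_pos": TCP position; "orientation": TCP orientation; "force": force on the tool from outside, world axes, zero at the start; "ft_torque": the same for the moment, N m; "opening": finger opening in m.
Only numpy, scipy, OpenCV 4.12 (cv2) and the standard library are available. Lean on these libraries where they do the work, as an engineer would, in place of code of your own. Each camera call takes 0.05 s, during which the arm holds its last target.

## Working session

There is one attempt and no reset: what is moved stays moved. The work goes in short steps, Python scripts to look and compute and a shell command to move; the robot and the scene stay as the last step left them, time stands still between calls to the robot, and variables do not carry over. Pictures are saved under pics/ and viewed, and the job is handed in when it is done.

```bash
ls; mkdir -p pics; python3 - <<'E'
from plant import telemetry, vision, bot
import cv2
print(telemetry.sense())
for n in ["side","top","wrist"]:
    p,d=vision.snapshot(n); cv2.imwrite(f"pics/{n}0.png",p[:,:,::-1]); 
    import numpy as np; np.save(f"pics/{n}0.npy",d)
    print(n,vision.camera_info(n))
E
```

```text
pics
{'t': 0.0, 'joint_pos': array([ 1.06979355,  0.41188995, -0.0127003 ,  1.59704884,  0.00559159,
        1.13429092, -0.08218805]), 'joint_velocities': array([ 0.00111553,  0.00142862,  0.00037997,  0.00150304,  0.00050737,
       -0.00097063, -0.00025671]), 'effort': array([ 7.14572525e-05, -5.87945402e+01,  6.42067697e-01, -2.91078740e+01,
       -5.37049351e-02,  1.83307577e-02,  1.83990019e-04]), 'eef_pos': array([ 0.26187963, -0.56692904,  0.22181338]), 'orientation': array([-3.83785244e-04,  8.42447662e-01, -5.38777594e-01, -7.02816714e-04]), 'force': array([-0.18466979, -1.55858373, -0.6968952 ]), 'ft_torque': array([ 0.03535716,  0.00420628, -0.00902641]), 'opening': 0.0876834891476427}
side {'fx': 420.4673108218088, 'fy': 420.4673108218088, 'cx': 320.99378178724334, 'cy': 200.95861739220726, 'rvec': array([ 2.23330586, -0.06302766,  0.04698948]), 'tvec': array([-0.53139104,  0.02675892,  1.13973116])}
top {'fx': 434.1756158438454, 'fy': 434.1756158438454, 'cx': 326.63412393217453, 'cy': 204.64018442489956, 'rvec': array([ 2.15474812, -2.17885918,  0.14531709]), 'tvec': array([-0.02079677,  0.55258664,  1.37150798])}
wrist {'fx': 353.58154075596235, 'fy': 353.58154075596235, 'cx': 321.3157265320047, 'cy': 196.1654811430403, 'hand_eye': array([[ 9.99999813e-01, -2.58017976e-04,  5.54304069e-04,
         1.18007558e-03],
       [ 7.85143933e-05,  9.53279840e-01,  3.02088629e-01,
        -8.42900800e-02],
       [-6.06351191e-04, -3.02088529e-01,  9.53279682e-01,
        -1.62077168e-01],
       [ 0.00000000e+00,  0.00000000e+00,  0.00000000e+00,
         1.00000000e+00]])}
```

View pics/side0.png

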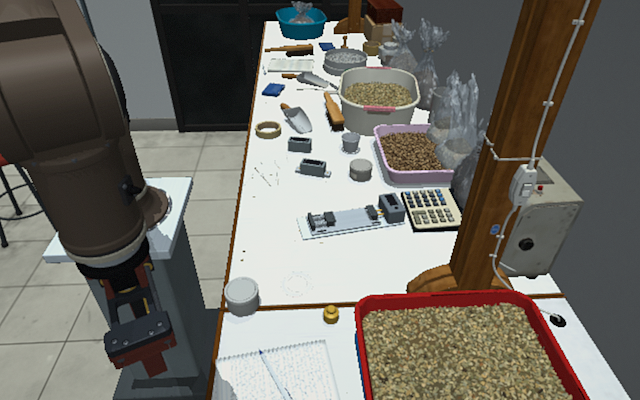

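View pics/top0.png

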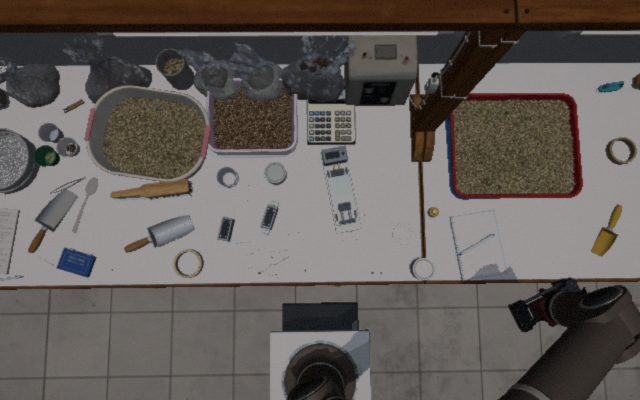

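View pics/wrist0.png

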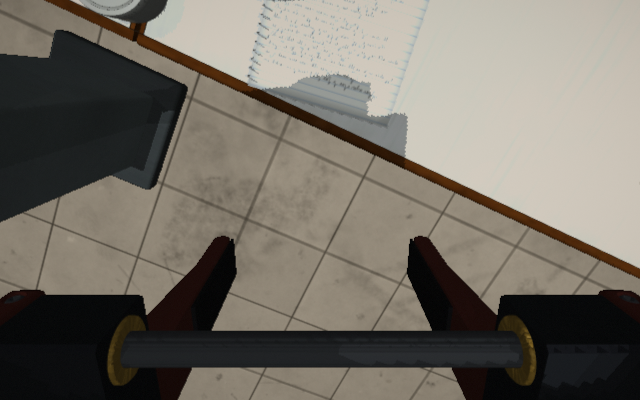

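```bash
cat > h.py <<'E'
import numpy as np, cv2
from scipy.spatial.transform import Rotation as R
from plant import telemetry, vision
def cam(name, st=None):
    i=vision.camera_info(name)
    if 'hand_eye' in i:
        H=np.array(i['hand_eye']); q=st['orientation']
        T=np.eye(4);T[:3,:3]=R.from_quat(np.r_[q[1:],q[0]]).as_matrix();T[:3,3]=st['eef_pos']
        M=T@H
    else:
        M=np.eye(4);Rm=R.from_rotvec(i['rvec']).as_matrix();M[:3,:3]=Rm.T;M[:3,3]=-Rm.T@i['tvec']
    return i,M
def ray(cm,u,v):
    i,M=cm; d=M[:3,:3]@np.array([(u-i['cx'])/i['fx'],(v-i['cy'])/i['fy'],1.]); return M[:3,3],d
def atz(cm,u,v,z):
    o,d=ray(cm,u,v); return o+d*(z-o[2])/d[2]
def atd(cm,u,v,depth):
    o,d=ray(cm,u,v); return o+d*depth
def proj(cm,P):
    i,M=cm; p=M[:3,:3].T@(np.asarray(P)-M[:3,3]); return np.array([i['fx']*p[0]/p[2]+i['cx'],i['fy']*p[1]/p[2]+i['cy']])
def tri(a,b):
    (o1,d1),(o2,d2)=a,b
    A=np.c_[d1,-d2]; s=np.linalg.lstsq(A,o2-o1,rcond=None)[0]
    p,q=o1+d1*s[0],o2+d2*s[1]; return (p+q)/2,np.linalg.norm(p-q)
E
python3 - <<'E'
import cv2
p=cv2.imread('pics/top0.png'); c=p[140:245,200:370]; cv2.imwrite('pics/top0c.png',cv2.resize(c,None,fx=4.7,fy=4.7,interpolation=cv2.INTER_CUBIC))
p=cv2.imread('pics/side0.png'); c=p[120:245,270:430]; cv2.imwrite('pics/side0c.png',cv2.resize(c,None,fx=4.7,fy=4.7,interpolation=cv2.INTER_CUBIC))
E
```

```text
(no output)
```

View pics/top0c.png

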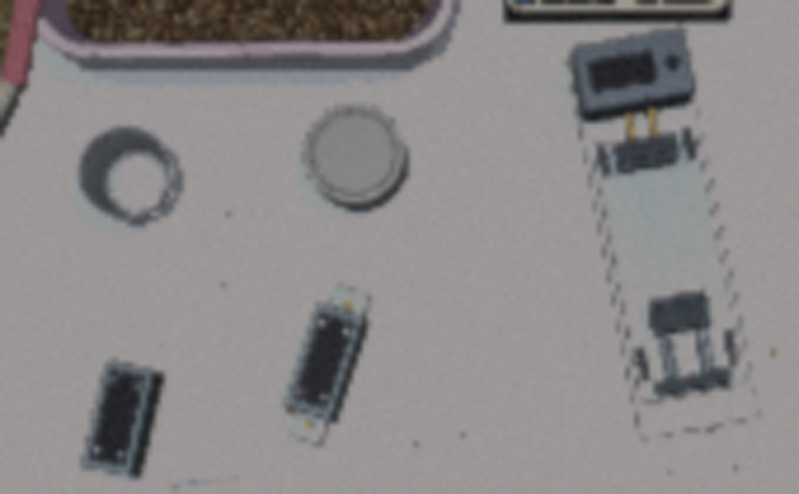

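View pics/side0c.png

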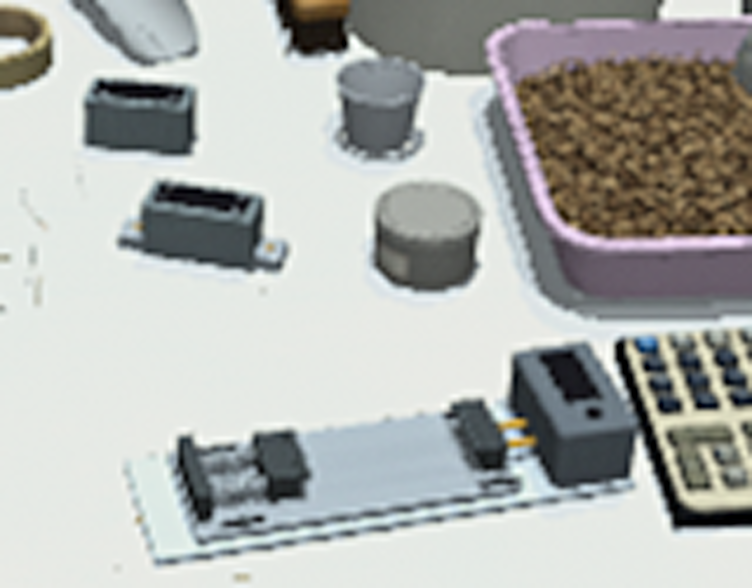

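```bash
python3 - <<'E'
from h import *
t=cam('top'); s=cam('side')
T=lambda x,y:(200+x/4.7,140+y/4.7)
S=lambda x,y:(270+x/4.7,120+y/4.7)
print('cell tips',[atz(t,*T(*p),.01) for p in [(305,435),(353,293)]])
print('block top',atz(t,*T(325,358),.04))
print('blank',atz(t,*T(123,418),.04))
print('base near corners',[atz(t,*T(*p),.006) for p in [(640,437),(762,412)]])
print('tin',atz(t,*T(352,155),.042))
print('housing top',[atz(t,*T(*p),.048) for p in [(573,50),(685,30),(582,120),(693,97)]])
print('fixed top',[atz(t,*T(*p),.03) for p in [(612,145),(675,133),(617,173),(678,163)]])
print('jaw top',[atz(t,*T(*p),.03) for p in [(648,302),(703,290),(655,335),(710,325)]])
# triangulate cell block top corner pairs: tongue tips
print(tri(ray(t,*T(353,293)),ray(s,*S(270,262))))
print(tri(ray(t,*T(305,435)),ray(s,*S(130,240))))
E
```

```text
cell tips [array([0.46559485, 0.17490322, 0.01      ]), array([0.56443909, 0.14190367, 0.01      ])]
block top [0.51619966 0.15774478 0.04      ]
blank [0.47680159 0.29433253 0.04      ]
base near corners [array([ 0.46182217, -0.05746592,  0.006     ]), array([ 0.47830682, -0.14291906,  0.006     ])]
tin [0.65621042 0.13947289 0.042     ]
housing top [array([ 0.72737435, -0.01349627,  0.048     ]), array([ 0.74087778, -0.09120865,  0.048     ]), array([ 0.67806001, -0.01916512,  0.048     ]), array([ 0.69352594, -0.09591715,  0.048     ])]
fixed top [array([ 0.66396371, -0.04004097,  0.03      ]), array([ 0.67206713, -0.08408693,  0.03      ]), array([ 0.64414025, -0.04326195,  0.03      ]), array([ 0.65080682, -0.08582317,  0.03      ])]
jaw top [array([ 0.55357878, -0.06346655,  0.03      ]), array([ 0.56153936, -0.10161118,  0.03      ]), array([ 0.53063243, -0.06794631,  0.03      ]), array([ 0.53716577, -0.10599788,  0.03      ])]
(array([ 5.63399353e-01,  1.42940798e-01, -2.34774386e-04]), np.float64(0.004627212201805715))
(array([ 0.46858722,  0.17672273, -0.00351876]), np.float64(0.004452255177393596))
```

```bash
python3 -m handwheel '{"delta_rot":[[0,0,6.9],[0,0,6.9],[0,0,6.9],[0,0,6.9],[0,0,6.9],[0,0,6.9],[0,0,6.9],[0,0,6.9],[0,0,6.9],[0,0,6.9],[0,0,6.9],[0,0,6.9]],"delta_pos":[[0.012,0.02,0.001],[0.012,0.02,0.001],[0.012,0.02,0.001],[0.012,0.02,0.001],[0.012,0.02,0.001],[0.012,0.02,0.001],[0.012,0.02,0.001],[0.012,0.02,0.001],[0.012,0.02,0.001],[0.012,0.02,0.001],[0.012,0.02,0.001],[0.012,0.02,0.001]],"grip":[0.087,0.087,0.087,0.087,0.087,0.087,0.087,0.087,0.087,0.087,0.087,0.087]}'
python3 -m handwheel '{"delta_rot":[[0,0,6.9],[0,0,6.9],[0,0,6.9],[0,0,6.9],[0,0,6.9],[0,0,6.9],[0,0,6.9],[0,0,6.9],[0,0,6.9],[0,0,6.9],[0,0,6.9],[0,0,6.9]],"delta_pos":[[0.012,0.02,0.001],[0.012,0.02,0.001],[0.012,0.02,0.001],[0.012,0.02,0.001],[0.012,0.02,0.001],[0.012,0.02,0.001],[0.012,0.02,0.001],[0.012,0.02,0.001],[0.012,0.02,0.001],[0.012,0.02,0.001],[0.012,0.02,0.001],[0.012,0.02,0.001]],"grip":[0.087,0.087,0.087,0.087,0.087,0.087,0.087,0.087,0.087,0.087,0.087,0.087]}'
python3 -m handwheel '{"delta_rot":[[0,0,0],[0,0,0]],"delta_pos":[[0,0,0],[0,0,0]],"grip":[0.087,0.087]}'
python3 - <<'E'
from h import *
import pickle
st=telemetry.sense();p,d=vision.snapshot('wrist');cv2.imwrite('pics/w1.png',p[:,:,::-1]);pickle.dump((st,d),open('pics/w1.pkl','wb'))
print(st['t'],st['eef_pos'],st['joint_pos'],st['force'])
E
```

```text
t: 1.15
eef_pos: [0.4064, -0.3263, 0.2346]
orientation: [-0.0, 0.988, 0.156, -0.0]
force: [0.7, 0.2, -0.3]
opening: 0.087
t: 2.15
eef_pos: [0.5504, -0.0865, 0.2466]
orientation: [-0.0, 0.638, 0.77, -0.0]
force: [-0.2, -0.3, -0.7]
opening: 0.0871
t: 2.32
eef_pos: [0.5502, -0.0862, 0.2463]
orientation: [-0.0, 0.64, 0.769, 0.0]
force: [-0.1, 0.2, -0.1]
opening: 0.0871
2.3167 [ 0.55024278 -0.08622488  0.24630092] [ 0.65383598  0.37286994 -0.75952367  1.69498797  0.2733302   1.18413201
  1.57784211] [-0.08465669  0.17062115 -0.14662332]
```

View pics/w1.png

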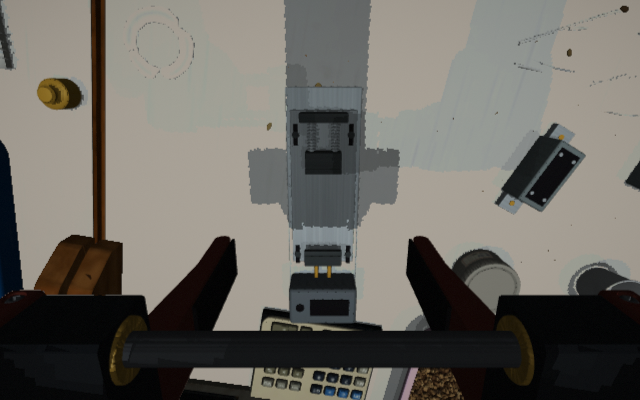

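```bash
python3 - <<'E'
import cv2
p=cv2.imread('pics/w1.png'); c=p[80:330,250:410]; cv2.imwrite('pics/w1c.png',cv2.rotate(cv2.resize(c,None,fx=3.2,fy=3.2,interpolation=cv2.INTER_CUBIC),cv2.ROTATE_90_COUNTERCLOCKWISE))
c=p[110:230,480:610]; cv2.imwrite('pics/w1d.png',cv2.resize(c,None,fx=4.5,fy=4.5,interpolation=cv2.INTER_CUBIC))
E
```

```text
(no output)
```

View pics/w1c.png

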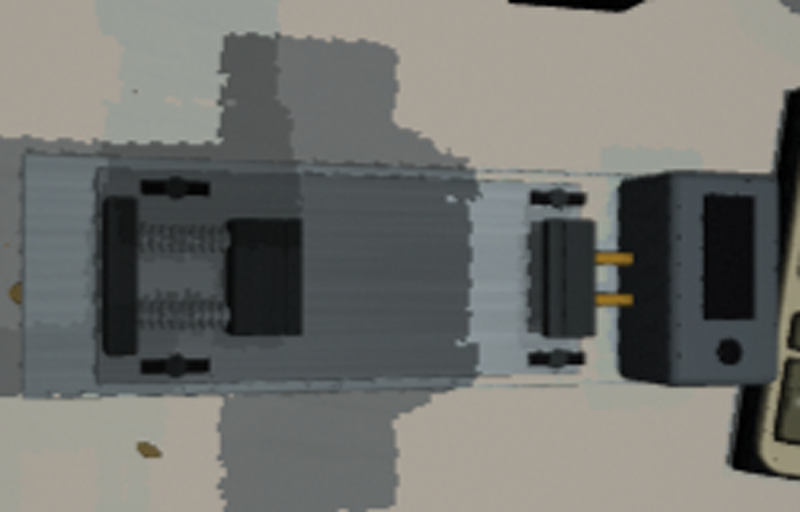

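View pics/w1d.png

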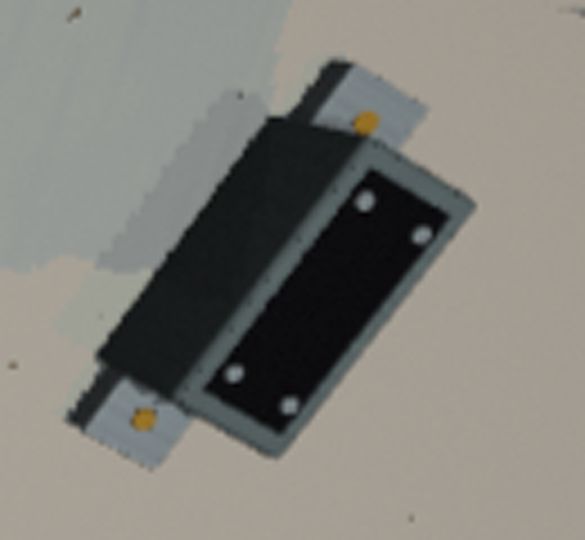

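```bash
python3 - <<'E'
from h import *
import pickle
st,d=pickle.load(open('pics/w1.pkl','rb')); c=cam('wrist',st)
def U(X,Y): return 250+(511-Y)/3.2, 80+X/3.2
def pr(n,X,Y,z):
    u,v=U(X,Y); dd=d[int(v+.5),int(u+.5)]; print(n,atz(c,u,v,z).round(4), 'depth z', atd(c,u,v,dd).round(4)); return atz(c,u,v,z)
a=pr('base nl',22,155,.006);b=pr('base nr',22,397,.006)
j1=pr('jaw lip l',302,220,.0305);j2=pr('jaw lip r',302,335,.0305)
f1=pr('fix lip l',545,220,.0305);f2=pr('fix lip r',545,337,.0305)
g1=pr('fix back l',595,222,.0305);g2=pr('fix back r',595,337,.0305)
h1=pr('hous nl',670,173,.048);h2=pr('hous nr',670,383,.048)
pr('floor',380,280,.012);pr('floor',500,280,.012);pr('jawtop',265,280,.03);pr('basetop',50,280,.006)
pr('houstop',690,280,.048)
m=lambda p,q:((p+q)/2)[:2]
ax=m(h1,h2)-m(a,b); print('len base..housing',np.linalg.norm(ax),'yaw',np.degrees(np.arctan2(ax[1],ax[0])))
ax=m(f1,f2)-m(j1,j2); print('lip gap',np.linalg.norm(ax),'yaw',np.degrees(np.arctan2(ax[1],ax[0])), 'mid',(m(f1,f2)+m(j1,j2))/2)
for p,q in((a,b),(j1,j2),(f1,f2),(h1,h2)):
    e=(p-q)[:2]; print(np.linalg.norm(e),np.degrees(np.arctan2(-e[0],e[1])))
V=lambda x,y:(480+x/4.5,110+y/4.5)
print('cell')
P={n:atz(c,*V(*x),z) for n,x,z in [('b1',(375,138),.04),('b2',(475,207),.04),('b3',(278,457),.04),('b4',(182,402),.04),('t1',(428,107),.01),('t2',(352,63),.01),('t3',(150,470),.01),('t4',(82,432),.01)]}
for k in P: print(k,P[k].round(4))
print(sum(P[k] for k in('b1','b2','b3','b4'))/4,sum(P[k] for k in('t1','t2','t3','t4'))/4)
e=P['b4']-P['b1'];print(np.linalg.norm(e),np.degrees(np.arctan2(e[1],e[0])))
e=P['b3']-P['b2'];print(np.linalg.norm(e),np.degrees(np.arctan2(e[1],e[0])))
for u,v in ((325,310),(400,100),(140,450)):
  x,y=V(u,v);print('cell depth',atd(c,x,y,d[int(y+.5),int(x+.5)]))
E
```

```text
base nl [ 0.4643 -0.0589  0.006 ] depth z [ 0.4642 -0.0584  0.001 ]
base nr [ 0.4792 -0.1398  0.006 ] depth z [ 0.4792 -0.1397  0.0066]
jaw lip l [ 0.5585 -0.0638  0.0305] depth z [ 0.5623 -0.0621  0.014 ]
jaw lip r [ 0.5656 -0.1026  0.0305] depth z [ 0.5657 -0.1026  0.0304]
fix lip l [ 0.6487 -0.0455  0.0305] depth z [ 0.6572 -0.0428  0.0124]
fix lip r [ 0.6565 -0.0879  0.0305] depth z [ 0.665  -0.0872  0.0132]
fix back l [ 0.669  -0.0422  0.0305] depth z [ 0.6689 -0.0422  0.0307]
fix back r [ 0.6768 -0.0844  0.0305] depth z [ 0.6902 -0.0833  0.0059]
hous nl [ 0.6865 -0.0214  0.048 ] depth z [ 0.6907 -0.0198  0.0409]
hous nr [ 0.7004 -0.0966  0.048 ] depth z [ 0.7024 -0.0966  0.0447]
floor [ 0.5958 -0.0778  0.012 ] depth z [ 0.5955 -0.0778  0.013 ]
floor [ 0.643 -0.069  0.012] depth z [ 0.643  -0.069   0.0121]
jawtop [ 0.5496 -0.0864  0.03  ] depth z [ 0.5497 -0.0863  0.0292]
basetop [ 0.481 -0.099  0.006] depth z [ 0.481  -0.099   0.0064]
houstop [ 0.7018 -0.0582  0.048 ] depth z [ 0.7027 -0.058   0.0466]
len base..housing 0.22534197023621225 yaw 10.320518869072709
lip gap 0.0920078598283948 yaw 10.317448457648675 mid [ 0.60730928 -0.07494377]
0.08223213858465987 10.465862525999073
0.03951201926149204 10.462505129567704
0.04306493341581177 10.459144325759489
0.07652289577606866 10.45722176944998
cell
b1 [0.4788 0.1558 0.04  ]
b2 [0.4898 0.1851 0.04  ]
b3 [0.5574 0.1625 0.04  ]
b4 [0.5481 0.1343 0.04  ]
t1 [0.4698 0.1869 0.01  ]
t2 [0.4631 0.1642 0.01  ]
t3 [0.5742 0.1518 0.01  ]
t4 [0.5672 0.1304 0.01  ]
[0.51851328 0.15945238 0.04      ] [0.51859024 0.15832104 0.01      ]
0.07257346752509637 -17.260375804192382
0.07122735497943225 -18.493308010896058
cell depth [0.51988535 0.16014559 0.03963656]
cell depth [0.46947221 0.1790322  0.01043784]
cell depth [0.56916547 0.14696198 0.01048489]
```

```bash
python3 -m handwheel '{"delta_rot":[[0,0,-4],[0,0,-4],[0,0,-4],[0,0,-4],[0,0,-4],[0,0,-4],[0,0,-4.6],[0,0,0],[0,0,0]],"delta_pos":[[-0.005,0.035,-0.01],[-0.005,0.035,-0.01],[-0.005,0.035,-0.01],[-0.005,0.035,-0.01],[-0.005,0.035,-0.01],[-0.005,0.035,-0.01],[-0.002,0.035,-0.006],[0,0,-0.01],[0,0,0]],"grip":[0.087,0.087,0.087,0.087,0.087,0.087,0.087,0.087,0.087]}'
python3 - <<'E'
from h import *
import pickle
st=telemetry.sense();p,d=vision.snapshot('wrist');cv2.imwrite('pics/w2.png',p[:,:,::-1]);pickle.dump((st,d),open('pics/w2.pkl','wb'))
print(st['t'],st['eef_pos'],st['joint_pos'],st['force'])
E
```

```text
t: 3.12
eef_pos: [0.5168, 0.1581, 0.1691]
orientation: [-0.0, 0.81, 0.587, -0.001]
force: [-0.5, -0.6, -0.4]
opening: 0.0869
3.1167 [0.5168324  0.15806996 0.16913519] [ 0.15963889  0.41356774 -0.70144969  1.82731708  0.30986787  1.01537198
  0.58801007] [-0.46025681 -0.63381772 -0.44641567]
```

View pics/w2.png

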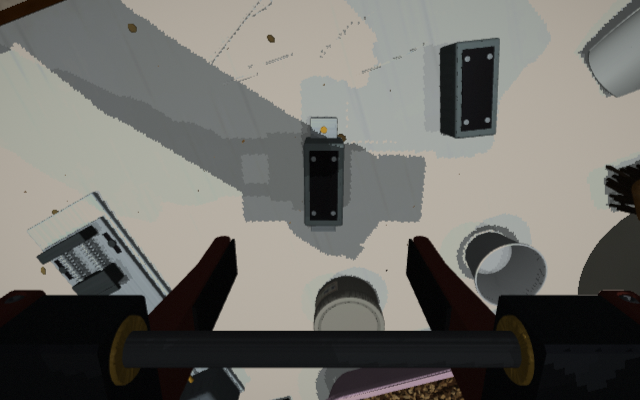

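```bash
python3 - <<'E'
from h import *
import pickle
p=cv2.imread('pics/w2.png'); cv2.imwrite('pics/w2c.png',cv2.resize(p[105:245,260:390],None,fx=4.2,fy=4.2,interpolation=cv2.INTER_CUBIC))
E
```

```text
(no output)
```

View pics/w2c.png

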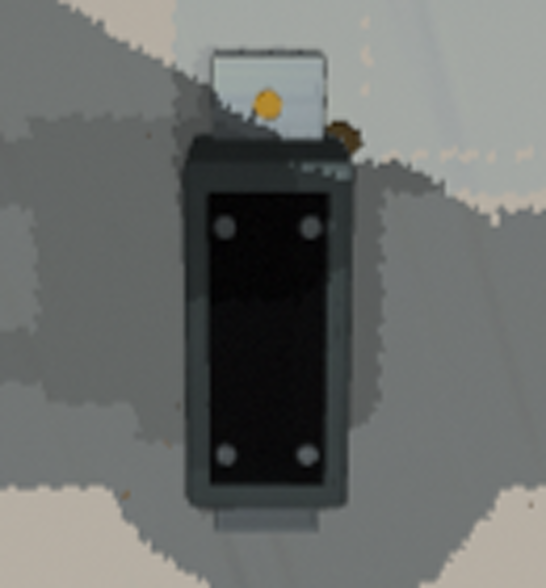

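```bash
python3 - <<'E'
from h import *
import pickle
st,d=pickle.load(open('pics/w2.pkl','rb')); c=cam('wrist',st)
V=lambda x,y:(260+x/4.2,105+y/4.2)
P=[atz(c,*V(*q),.04) for q in ((184,162),(353,162),(348,506),(188,506))]
T=[atz(c,*V(*q),.01) for q in ((212,52),(326,52))]
C=sum(P)/4; print(np.round(P,4),C, np.round(T,4))
e=(P[3]+P[2]-P[0]-P[1])/2; print(np.linalg.norm(e),np.degrees(np.arctan2(e[1],e[0])),np.linalg.norm(P[1]-P[0]))
q=st['orientation'];print('tool heading',np.degrees(2*np.arctan2(q[2],q[1])))
a=np.radians(-18.2);t=(T[0]+T[1])/2;print('centre from tip',t[:2]+.055*np.array([np.cos(a),np.sin(a)]))
E
```

```text
[[0.4785 0.1547 0.04  ]
 [0.4888 0.1863 0.04  ]
 [0.5581 0.164  0.04  ]
 [0.5476 0.1319 0.04  ]] [0.51826257 0.15923556 0.04      ] [[0.4623 0.165  0.01  ]
 [0.4698 0.188  0.01  ]]
0.07275622950229023 -18.0729164198913 0.03320524087890344
tool heading 71.88759740771921
centre from tip [0.51831731 0.15932528]
```

```bash
python3 -m handwheel '{"delta_rot":[[0,0,0],[0,0,0],[0,0,0],[0,0,0],[0,0,0],[0,0,0],[0,0,0],[0,0,0]],"delta_pos":[[0.0015,0.0012,-0.03],[0,0,-0.03],[0,0,-0.03],[0,0,-0.03],[0,0,-0.02],[0,0,-0.012],[0,0,-0.009],[0,0,0]],"grip":[0.087,0.087,0.087,0.087,0.087,0.087,0.087,0.087]}'
python3 -m handwheel '{"delta_rot":[[0,0,0],[0,0,0],[0,0,0],[0,0,0],[0,0,0],[0,0,0],[0,0,0],[0,0,0],[0,0,0],[0,0,0]],"delta_pos":[[0,0,0],[0,0,0],[0,0,0],[0,0,0],[0,0,0],[0,0,0],[0,0,0],[0,0,0],[0,0,0],[0,0,0]],"grip":[0.02,0.02,0.02,0.02,0.02,0.02,0.02,0.02,0.02,0.02]}'
```

```text
t: 3.83
eef_pos: [0.5196, 0.1571, 0.0087]
orientation: [0.0, 0.811, 0.586, -0.001]
force: [0.2, 0.1, 1.4]
opening: 0.0866
t: 4.67
eef_pos: [0.5196, 0.1588, 0.0097]
orientation: [0.0, 0.81, 0.586, -0.0]
force: [-0.9, 0.5, 2.2]
opening: 0.0338
```

```bash
python3 -m handwheel '{"delta_rot":[[0,0,0],[0,0,0],[0,0,0],[0,0,0],[0,0,4],[0,0,4],[0,0,4],[0,0,4],[0,0,4],[0,0,4],[0,0,4.5],[0,0,0]],"delta_pos":[[0,0,0.01],[0,0,0.03],[0,0,0.04],[0,0,0.03],[0.0125,-0.0335,0],[0.0125,-0.0335,0],[0.0125,-0.0335,0],[0.0125,-0.0335,0],[0.0125,-0.0335,0],[0.0125,-0.0335,0],[0.0115,-0.033,0],[0,0,0]],"grip":[0.02,0.02,0.02,0.02,0.02,0.02,0.02,0.02,0.02,0.02,0.02,0.02]}'
python3 -m handwheel '{"delta_rot":[[1.2,-6.4,0],[1.15,-6.4,0],[0,0,0]],"delta_pos":[[0,0,0],[0,0,0],[0,0,0]],"grip":[0.02,0.02,0.02]}'
python3 - <<'E'
from h import *
import pickle
st=telemetry.sense();p,d=vision.snapshot('wrist');cv2.imwrite('pics/w3.png',p[:,:,::-1]);pickle.dump((st,d),open('pics/w3.pkl','wb'))
p,d=vision.snapshot('side');cv2.imwrite('pics/s3.png',cv2.resize(p[90:290,220:480,::-1],None,fx=3,fy=3,interpolation=cv2.INTER_CUBIC))
print(st['t'],st['eef_pos'],st['orientation'],st['joint_pos'],st['force'],st['ft_torque'])
E
```

```text
t: 5.67
eef_pos: [0.6073, -0.0849, 0.1192]
orientation: [0.001, 0.643, 0.766, -0.002]
force: [0.2, -1.8, -2.9]
opening: 0.0339
t: 5.92
eef_pos: [0.6011, -0.0756, 0.1176]
orientation: [0.072, 0.637, 0.763, 0.087]
force: [-1.7, -0.9, -2.8]
opening: 0.034
5.9167 [ 0.60106191 -0.07563999  0.11755689] [0.07226463 0.63688035 0.76259933 0.08719812] [ 0.67252695  0.49938792 -0.77008122  1.9095577   0.48324755  0.68256612
  1.40444592] [-1.66641477 -0.91423511 -2.83756154] [0.022139   0.36090283 0.11273019]
```

View pics/w3.png

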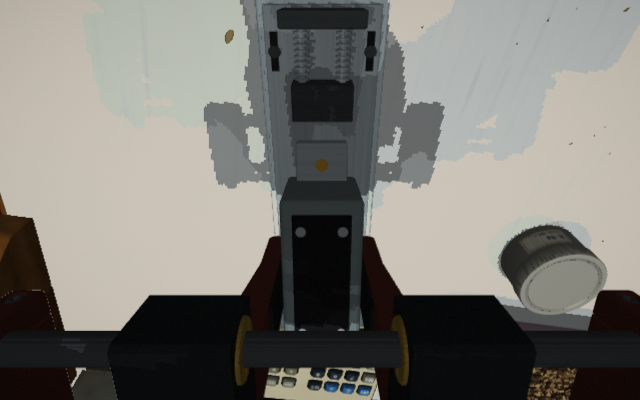

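View pics/s3.png

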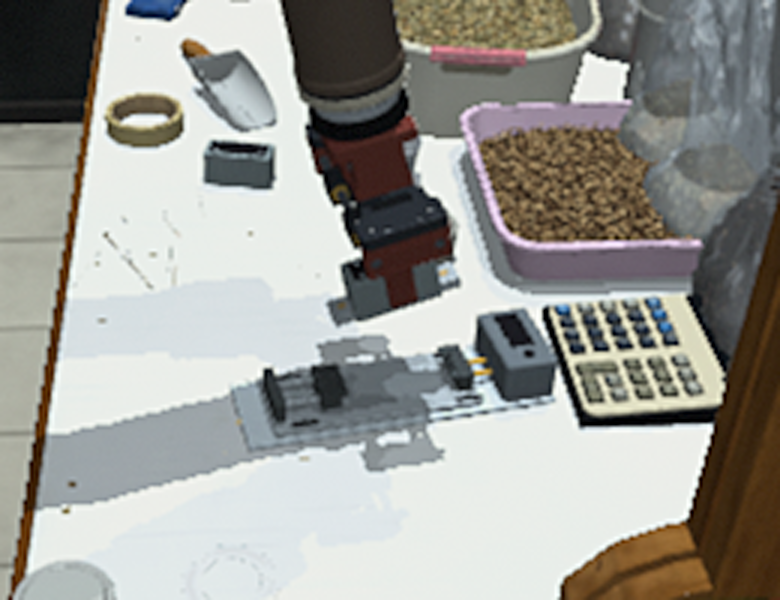

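```bash
cat >> h.py <<'E'
CELL=np.array([0.,-.0014,.0097]) # cell underside centre in tool frame; cell x = tool y, cell z=-tool z, cell y = tool x
yaw=np.radians(10.4); NEST=np.array([.6048,-.0754,.012])
HX=np.array([np.cos(yaw),np.sin(yaw),0]);HY=np.array([-HX[1],HX[0],0])
def pts(st,cell=CELL):
    q=st['orientation'];Rm=R.from_quat(np.r_[q[1:],q[0]]).as_matrix()
    f=lambda x,y,z: st['eef_pos']+Rm@(cell+np.array([y,x,-z]))
    return f,Rm
def nest(p):
    e=np.asarray(p)-NEST; return np.array([e@HX,e@HY,e[2]])*1e3
def report(st,cell=CELL):
    f,Rm=pts(st,cell)
    print('t',round(st['t'],2),'eef',st['eef_pos'].round(4),'F',np.round(st['force'],1),'Fx,y holder',round(st['force']@HX,1),round(st['force']@HY,1))
    cx=Rm[:,1]; print('pitch up',np.degrees(np.arcsin(cx[2])).round(2),'yaw err',np.degrees(np.arctan2(cx[1],cx[0])-yaw).round(2),'roll',np.degrees(np.arcsin(Rm[2,0])).round(2))
    for n,a in (('near tip bot',(-.055,0,0)),('near tip top',(-.055,0,.01)),('far bot',(.055,0,0)),('far top',(.055,0,.01)),('centre',(0,0,0))): print(n,nest(f(*a)).round(1))
E
python3 - <<'E'
from h import *
import pickle
p=cv2.imread('pics/w3.png'); cv2.imwrite('pics/w3c.png',cv2.resize(p[70:230,260:390],None,fx=3.7,fy=3.7,interpolation=cv2.INTER_CUBIC))
st,d=pickle.load(open('pics/w3.pkl','rb')); c=cam('wrist',st); f,_=pts(st)
report(st)
for a in [(-.055,-.012,.01),(-.055,.012,.01),(-.037,-.017,.04),(-.037,.017,.04)]: print(a,proj(c,f(*a)))
for a in [(-44,-20,18.5),(-44,20,18.5),(-44,0,0)]: print(a,proj(c,NEST+(a[0]*HX+a[1]*HY)/1e3+[0,0,a[2]/1e3]))
E
```

```text
t 5.92 eef [ 0.6011 -0.0756  0.1176] F [-1.7 -0.9 -2.8] Fx,y holder -1.8 -0.6
pitch up 13.01 yaw err -0.14 roll 0.05
near tip bot [-56.5   0.6  83.4]
near tip top [-58.7   0.6  93.2]
far bot [ 50.7   0.3 108.2]
far top [ 48.4   0.3 117.9]
centre [-2.9  0.4 95.8]
(-0.055, -0.012, 0.01) [297.30060699 143.40614881]
(-0.055, 0.012, 0.01) [349.7608167  143.41557184]
(-0.037, -0.017, 0.04) [280.47530533 201.44815362]
(-0.037, 0.017, 0.04) [367.22125846 201.4725319 ]
(-44, -20, 18.5) [291.73675557 121.44577433]
(-44, 20, 18.5) [352.29637418 121.30651373]
(-44, 0, 0) [321.96457677 112.8205085 ]
```

View pics/w3c.png

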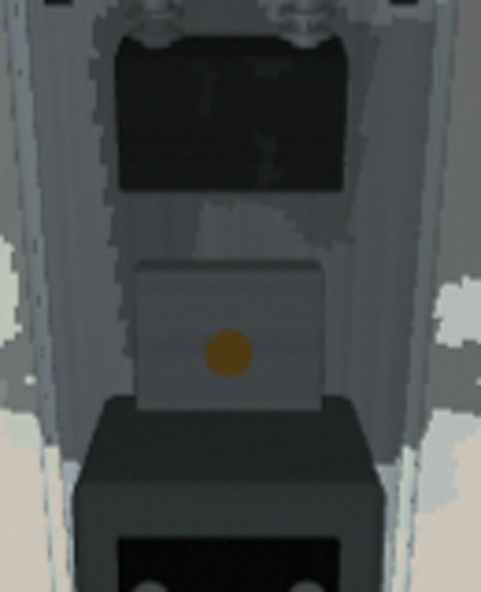

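```bash
python3 -m handwheel '{"delta_rot":[[0,0,0],[0,0,0],[0,0,0],[0,0,0],[0,0,0],[0,0,0]],"delta_pos":[[0.0182,0.0033,0],[0,0,-0.02],[0,0,-0.03],[0,0,-0.02],[0,0,0],[0,0,0]],"grip":[0.02,0.02,0.02,0.02,0.02,0.02]}'
python3 - <<'E'
from h import *
report(telemetry.sense())
E
```

```text
t: 6.52
eef_pos: [0.6249, -0.0711, 0.0495]
orientation: [0.071, 0.636, 0.763, 0.086]
force: [0.4, -0.1, -1.4]
opening: 0.034
t 6.52 eef [ 0.6249 -0.0711  0.0495] F [ 0.4 -0.1 -1.4] Fx,y holder 0.4 -0.1
pitch up 12.88 yaw err -0.07 roll 0.06
near tip bot [-32.2   0.7  15.4]
near tip top [-34.5   0.7  25.2]
far bot [75.   0.5 40. ]
far top [72.8  0.5 49.7]
centre [21.4  0.6 27.7]
```

```bash
python3 -m handwheel '{"delta_rot":[[0,0,0],[0,0,0],[0,0,0],[0,0,0],[0,0,0]],"delta_pos":[[-0.0059,-0.0011,0],[0,0,-0.006],[0,0,-0.006],[0,0,0],[0,0,0]],"grip":[0.02,0.02,0.02,0.02,0.02]}'
python3 - <<'E'
from h import *
import pickle
st=telemetry.sense();report(st)
p,d=vision.snapshot('wrist');cv2.imwrite('pics/w4.png',p[:,:,::-1]);cv2.imwrite('pics/w4c.png',cv2.resize(p[60:230,240:400,::-1],None,fx=3.5,fy=3.5,interpolation=cv2.INTER_CUBIC))
c=cam('wrist',st); f,_=pts(st)
for a in [(-.055,-.012,.01),(-.055,.012,.01),(-.037,-.017,.04),(-.037,.017,.04)]: print(a,proj(c,f(*a)))
for a in [(-44,-20,18.5),(-44,20,18.5),(-62,0,18.5)]: print(a,proj(c,NEST+(a[0]*HX+a[1]*HY)/1e3+[0,0,a[2]/1e3]))
E
```

```text
t: 6.93
eef_pos: [0.6184, -0.0732, 0.0378]
orientation: [0.073, 0.637, 0.763, 0.087]
force: [0.2, 0.0, -1.9]
opening: 0.034
t 6.93 eef [ 0.6184 -0.0732  0.0378] F [ 0.2  0.  -1.9] Fx,y holder 0.2 -0.0
pitch up 13.01 yaw err -0.11 roll 0.01
near tip bot [-39.   -0.2   3.6]
near tip top [-41.2  -0.2  13.4]
far bot [68.2 -0.4 28.4]
far top [65.9 -0.4 38.1]
centre [14.6 -0.3 16. ]
(-0.055, -0.012, 0.01) [297.30280036 143.41137339]
(-0.055, 0.012, 0.01) [349.76374215 143.42090147]
(-0.037, -0.017, 0.04) [280.47751927 201.45513828]
(-0.037, 0.017, 0.04) [367.22489678 201.47967642]
(-44, -20, 18.5) [278.68761028 142.06173512]
(-44, 20, 18.5) [369.38829516 141.90965684]
(-62, 0, 18.5) [324.11216997 101.27086651]
```

View pics/w4c.png

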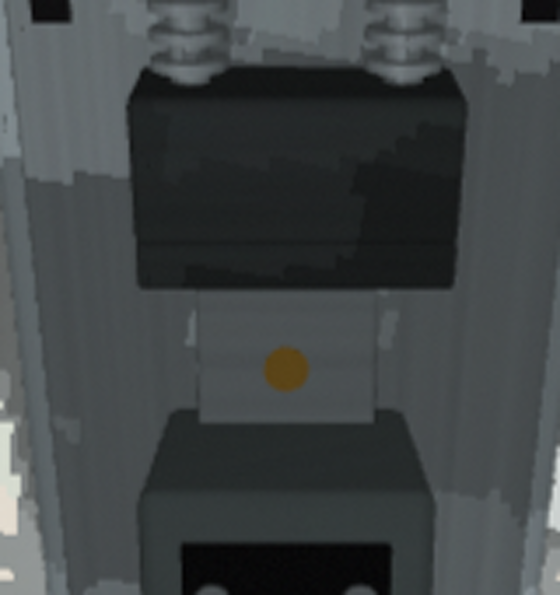

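```bash
python3 -m handwheel '{"delta_rot":[[0,0,0],[0,0,0],[0,0,0],[0,0,0]],"delta_pos":[[-0.0002,0.001,-0.0015],[0,0,-0.001],[0,0,0],[0,0,0]],"grip":[0.02,0.02,0.02,0.02]}'
python3 - <<'E'
from h import *
report(telemetry.sense())
E
python3 -m handwheel '{"delta_rot":[[0,0,0],[0,0,0],[0,0,0],[0,0,0]],"delta_pos":[[0,0,-0.0005],[0,0,-0.0005],[0,0,0],[0,0,0]],"grip":[0.02,0.02,0.02,0.02]}'
python3 - <<'E'
from h import *
report(telemetry.sense())
E
```

```text
t: 7.32
eef_pos: [0.6182, -0.0719, 0.0351]
orientation: [0.072, 0.637, 0.763, 0.087]
force: [0.1, 0.7, -1.6]
opening: 0.034
t 7.32 eef [ 0.6182 -0.0719  0.0351] F [ 0.1  0.7 -1.6] Fx,y holder 0.2 0.6
pitch up 13.01 yaw err -0.1 roll 0.03
near tip bot [-38.9   1.1   1. ]
near tip top [-41.2   1.1  10.7]
far bot [68.2  0.9 25.8]
far top [66.   0.9 35.5]
centre [14.7  1.  13.4]
t: 7.65
eef_pos: [0.6184, -0.072, 0.0343]
orientation: [0.073, 0.637, 0.763, 0.087]
force: [-0.3, 0.1, 1.2]
opening: 0.0338
t 7.65 eef [ 0.6184 -0.072   0.0343] F [-0.3  0.1  1.2] Fx,y holder -0.3 0.1
pitch up 13.03 yaw err -0.1 roll 0.02
near tip bot [-38.8   1.    0.2]
near tip top [-41.    1.    9.9]
far bot [68.4  0.9 25. ]
far top [66.1  0.9 34.7]
centre [14.8  0.9 12.6]
```

```bash
python3 -m handwheel '{"delta_rot":[[0,0,0],[0,0,0],[0,0,0],[0,0,0],[0,0,0],[0,0,0]],"delta_pos":[[0,0,0.0006],[-0.00195,-0.00035,0],[-0.00195,-0.00035,0],[-0.00195,-0.00035,0],[0,0,0],[0,0,0]],"grip":[0.02,0.02,0.02,0.02,0.02,0.02]}'
python3 - <<'E'
from h import *
report(telemetry.sense())
E
```

```text
t: 8.15
eef_pos: [0.6122, -0.0731, 0.0347]
orientation: [0.072, 0.637, 0.763, 0.087]
force: [0.4, -0.2, -1.9]
opening: 0.0337
t 8.15 eef [ 0.6122 -0.0731  0.0347] F [ 0.4 -0.2 -1.9] Fx,y holder 0.3 -0.2
pitch up 13.0 yaw err -0.11 roll 0.02
near tip bot [-45.1   1.    0.6]
near tip top [-47.4   1.   10.3]
far bot [62.   0.8 25.3]
far top [59.8  0.8 35.1]
centre [ 8.5  0.9 12.9]
```

```bash
python3 -m handwheel '{"delta_rot":[[0,0,0],[0,0,0],[0,0,0],[0,0,0],[0,0,0],[0,0,0]],"delta_pos":[[-0.001,-0.0002,0],[-0.001,-0.0002,0],[-0.001,-0.0002,0],[-0.001,-0.0002,0],[0,0,0],[0,0,0]],"grip":[0.02,0.02,0.02,0.02,0.02,0.02]}'
python3 - <<'E'
from h import *
report(telemetry.sense())
E
python3 -m handwheel '{"delta_rot":[[0,0,0],[0,0,0],[0,0,0],[0,0,0],[0,0,0],[0,0,0]],"delta_pos":[[-0.001,-0.0002,0],[-0.001,-0.0002,0],[-0.001,-0.0002,0],[-0.001,-0.0002,0],[0,0,0],[0,0,0]],"grip":[0.02,0.02,0.02,0.02,0.02,0.02]}'
python3 - <<'E'
from h import *
st=telemetry.sense();report(st)
p,d=vision.snapshot('wrist');cv2.imwrite('pics/w5c.png',cv2.resize(p[40:230,240:400,::-1],None,fx=3.1,fy=3.1,interpolation=cv2.INTER_CUBIC))
E
```

```text
t: 8.65
eef_pos: [0.6092, -0.0736, 0.0352]
orientation: [0.073, 0.637, 0.763, 0.088]
force: [5.6, 0.3, -3.0]
opening: 0.0343
t 8.65 eef [ 0.6092 -0.0736  0.0352] F [ 5.6  0.3 -3. ] Fx,y holder 5.6 -0.7
pitch up 13.11 yaw err -0.09 roll 0.03
near tip bot [-48.    1.1   0.9]
near tip top [-50.3   1.1  10.7]
far bot [59.1  0.9 25.9]
far top [56.8  0.9 35.6]
centre [ 5.5  1.  13.4]
t: 9.15
eef_pos: [0.6047, -0.0744, 0.0351]
orientation: [0.073, 0.637, 0.763, 0.088]
force: [4.6, 0.9, -2.0]
opening: 0.0338
t 9.15 eef [ 0.6047 -0.0744  0.0351] F [ 4.6  0.9 -2. ] Fx,y holder 4.7 0.1
pitch up 13.07 yaw err -0.09 roll 0.03
near tip bot [-52.6   1.    0.9]
near tip top [-54.9   1.   10.6]
far bot [54.5  0.9 25.7]
far top [52.3  0.9 35.5]
centre [ 0.9  1.  13.3]
```

View pics/w5c.png

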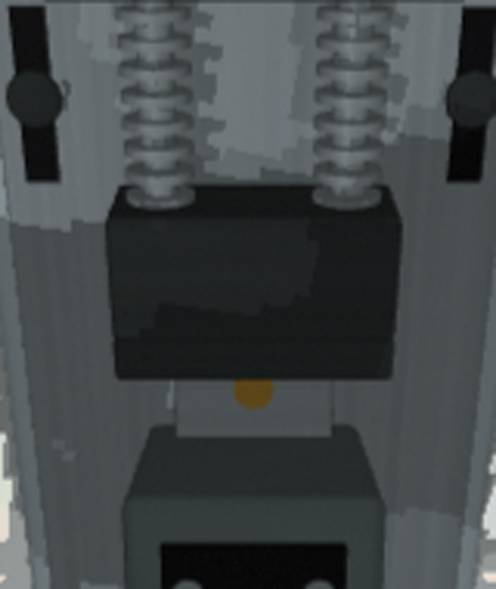

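```bash
python3 -m handwheel '{"delta_rot":[[0,0,0],[0,0,0],[0,0,0],[0,0,0],[0,0,0],[0,0,0],[0,0,0],[0,0,0],[0,0,0]],"delta_pos":[[-0.0017,-0.0003,0],[-0.0017,-0.0003,0],[-0.0017,-0.0003,0],[-0.0017,-0.0003,0],[-0.0017,-0.0003,0],[-0.0017,-0.0003,0],[-0.0016,-0.0003,0],[0,0,0],[0,0,0]],"grip":[0.02,0.02,0.02,0.02,0.02,0.02,0.02,0.02,0.02]}'
python3 - <<'E'
from h import *
st=telemetry.sense();report(st)
p,d=vision.snapshot('wrist');cv2.imwrite('pics/w6c.png',cv2.resize(p[40:230,240:400,::-1],None,fx=3.1,fy=3.1,interpolation=cv2.INTER_CUBIC))
f,Rm=pts(st); piv=f(-.055,0,0); 
for a in (3,6,9,13):
  r=R.from_rotvec(np.radians(a)*HY).as_matrix(); print(a,(piv+r@(st['eef_pos']-piv)-st['eef_pos']).round(4))
E
```

```text
t: 9.95
eef_pos: [0.5935, -0.0764, 0.0352]
orientation: [0.073, 0.636, 0.763, 0.088]
force: [7.2, 1.9, -3.1]
opening: 0.0339
t 9.95 eef [ 0.5935 -0.0764  0.0352] F [ 7.2  1.9 -3.1] Fx,y holder 7.4 0.6
pitch up 13.13 yaw err -0.09 roll 0.03
near tip bot [-64.    1.1   1. ]
near tip top [-66.3   1.1  10.7]
far bot [43.1  0.9 25.9]
far top [40.9  0.9 35.7]
centre [-10.4   1.   13.4]
3 [ 0.0011  0.0002 -0.0028]
6 [ 0.002   0.0004 -0.0056]
9 [ 0.0028  0.0005 -0.0085]
13 [ 0.0036  0.0007 -0.0124]
```

View pics/w6c.png

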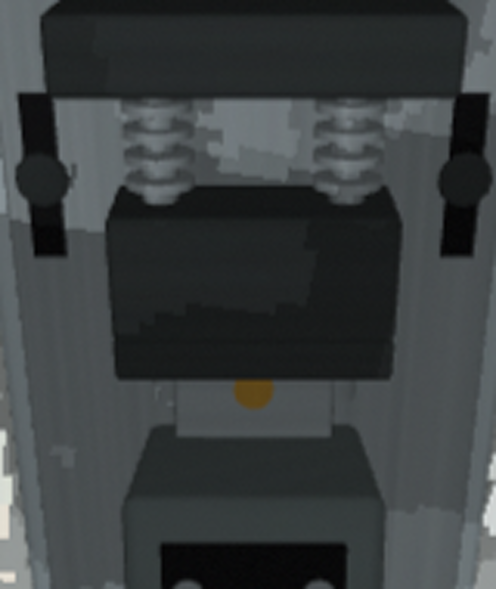

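```bash
python3 -m handwheel '{"delta_rot":[[-0.41,2.21,0],[-0.41,2.21,0],[-0.41,2.21,0],[-0.41,2.21,0],[0,0,0],[0,0,0]],"delta_pos":[[0.0008,0.0001,-0.0021],[0.0007,0.0001,-0.0021],[0.0007,0.0001,-0.0021],[0.0006,0.0001,-0.0021],[0,0,0],[0,0,0]],"grip":[0.02,0.02,0.02,0.02,0.02,0.02]}'
python3 - <<'E'
from h import *
st=telemetry.sense();report(st)
E
```

```text
t: 10.5
eef_pos: [0.5972, -0.0758, 0.0267]
orientation: [0.023, 0.64, 0.767, 0.028]
force: [7.1, 1.5, -2.0]
opening: 0.0338
t 10.5 eef [ 0.5972 -0.0758  0.0267] F [ 7.1  1.5 -2. ] Fx,y holder 7.3 0.2
pitch up 4.17 yaw err -0.07 roll 0.01
near tip bot [-63.    1.1   0.9]
near tip top [-63.8   1.1  10.9]
far bot [46.7  1.   8.9]
far top [45.9  1.  18.9]
centre [-8.2  1.   4.9]
```

```bash
python3 -m handwheel '{"delta_rot":[[0,0,0],[-0.25,1.38,0],[-0.25,1.38,0],[-0.25,1.38,0],[0,0,0],[0,0,0]],"delta_pos":[[-0.0012,-0.0002,0],[0.0002,0,-0.0014],[0.0002,0,-0.0014],[0.0002,0,-0.0013],[0,0,0],[0,0,0]],"grip":[0.02,0.02,0.02,0.02,0.02,0.02]}'
python3 - <<'E'
from h import *
st=telemetry.sense();report(st)
E
```

```text
t: 11.0
eef_pos: [0.5965, -0.076, 0.0226]
orientation: [-0.0, 0.641, 0.768, -0.0]
force: [8.4, 1.8, -3.1]
opening: 0.0335
t 11.0 eef [ 0.5965 -0.076   0.0226] F [ 8.4  1.8 -3.1] Fx,y holder 8.5 0.2
pitch up -0.02 yaw err -0.08 roll 0.01
near tip bot [-64.7   1.    0.9]
near tip top [-64.7   1.   10.9]
far bot [45.3  0.8  0.9]
far top [45.3  0.8 10.9]
centre [-9.7  0.9  0.9]
```

```bash
python3 -m handwheel '{"delta_rot":[[0,0,0],[0,0,0],[0,0,0],[0,0,0]],"delta_pos":[[0,0,-0.0005],[0,0,-0.0005],[0,0,0],[0,0,0]],"grip":[0.02,0.02,0.02,0.02]}'
python3 - <<'E'
from h import *
st=telemetry.sense();report(st);print(st['ft_torque'])
E
```

```text
t: 11.33
eef_pos: [0.5965, -0.076, 0.0221]
orientation: [0.0, 0.641, 0.768, 0.0]
force: [6.9, 1.0, 0.8]
opening: 0.0339
t 11.33 eef [ 0.5965 -0.076   0.0221] F [6.9 1.  0.8] Fx,y holder 6.9 -0.3
pitch up 0.01 yaw err -0.08 roll -0.01
near tip bot [-64.7   1.    0.4]
near tip top [-64.7   1.   10.4]
far bot [45.3  0.8  0.4]
far top [45.3  0.8 10.4]
centre [-9.7  0.9  0.4]
[ 0.45593585 -1.62799853 -0.01323137]
```

```bash
python3 -m handwheel '{"delta_rot":[[0,0,0],[0,0,0],[0,0,0],[0,0,0],[0,0,0],[0,0,0],[0,0,0]],"delta_pos":[[0,0,-0.0003],[0.002,0.0004,0],[0.002,0.0003,0],[0.002,0.0004,0],[0.0015,0.0003,0],[0,0,0],[0,0,0]],"grip":[0.02,0.02,0.02,0.02,0.02,0.02,0.02]}'
python3 - <<'E'
from h import *
st=telemetry.sense();report(st);print(st['ft_torque'])
E
```

```text
t: 11.92
eef_pos: [0.6033, -0.0748, 0.0218]
orientation: [-0.0, 0.641, 0.768, -0.001]
force: [5.1, 1.4, 4.6]
opening: 0.034
t 11.92 eef [ 0.6033 -0.0748  0.0218] F [5.1 1.4 4.6] Fx,y holder 5.3 0.5
pitch up -0.06 yaw err -0.09 roll -0.02
near tip bot [-57.8   0.9   0.1]
near tip top [-57.8   0.9  10.1]
far bot [52.2  0.7  0. ]
far top [52.2  0.7 10. ]
centre [-2.8  0.8  0.1]
[ 0.42417133 -1.26469333  0.01983804]
```

```bash
python3 -m handwheel '{"delta_rot":[[0,0,0],[0,0,0],[0,0,0],[0,0,0],[0,0,0],[0,0,0]],"delta_pos":[[0.0007,0.0001,0],[0.0007,0.0001,0],[0.0007,0.0001,0],[0.0005,0.0001,0],[0,0,0],[0,0,0]],"grip":[0.02,0.02,0.02,0.02,0.02,0.02]}'
python3 - <<'E'
from h import *
st=telemetry.sense();report(st);print(st['ft_torque'])
p,d=vision.snapshot('wrist');cv2.imwrite('pics/w7.png',p[:,:,::-1])
E
```

```text
t: 12.42
eef_pos: [0.6044, -0.0747, 0.0217]
orientation: [-0.001, 0.641, 0.768, -0.002]
force: [-0.7, 0.6, 10.4]
opening: 0.0339
t 12.42 eef [ 0.6044 -0.0747  0.0217] F [-0.7  0.6 10.4] Fx,y holder -0.6 0.7
pitch up -0.22 yaw err -0.1 roll -0.03
near tip bot [-56.7   0.9   0.3]
near tip top [-56.6   0.9  10.3]
far bot [53.3  0.7 -0.2]
far top [53.4  0.7  9.8]
centre [-1.7  0.8  0.1]
[ 0.42532932 -0.31972117 -0.05992737]
```

View pics/w7.png

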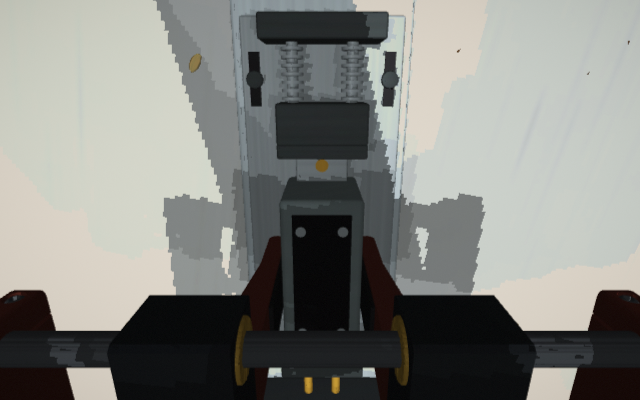

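```bash
python3 -m handwheel '{"delta_rot":[[0,0,0],[0,0,0],[0,0,0],[0,0,0],[0,0,0],[0,0,0]],"delta_pos":[[0,0,0],[0,0,0],[0,0,0],[0,0,0],[0,0,0],[0,0,0]],"grip":[0.06,0.06,0.06,0.06,0.06,0.06]}'
python3 -m handwheel '{"delta_rot":[[0,0,0],[0,0,0],[0,0,0],[0,0,0],[0,0,0],[0,0,0],[0,0,0],[0,0,0]],"delta_pos":[[0,0,0.01],[0,0,0.02],[0,0,0.03],[0,0,0.03],[-0.02,0,0.02],[-0.02,0,0.02],[0,0,0],[0,0,0]],"grip":[0.06,0.06,0.06,0.06,0.06,0.06,0.06,0.06]}'
python3 - <<'E'
from h import *
import pickle
st=telemetry.sense()
p,d=vision.snapshot('wrist');cv2.imwrite('pics/w8.png',p[:,:,::-1]);pickle.dump((st,d),open('pics/w8.pkl','wb'))
p=p[:,:,::-1];cv2.imwrite('pics/w8c.png',cv2.rotate(cv2.resize(p[60:330,250:400],None,fx=2.9,fy=2.9,interpolation=cv2.INTER_CUBIC),cv2.ROTATE_90_COUNTERCLOCKWISE))
p,d=vision.snapshot('side');cv2.imwrite('pics/s8.png',cv2.resize(p[180:250,290:420,::-1],None,fx=5.5,fy=5.5,interpolation=cv2.INTER_CUBIC))
E
```

```text
t: 12.97
eef_pos: [0.6045, -0.0749, 0.0206]
orientation: [-0.001, 0.641, 0.768, -0.002]
force: [-0.1, 0.2, -0.0]
opening: 0.0601
t: 13.63
eef_pos: [0.5652, -0.0751, 0.1527]
orientation: [0.001, 0.641, 0.768, -0.001]
force: [0.7, 0.3, -0.2]
opening: 0.0597
```

View pics/w8c.png

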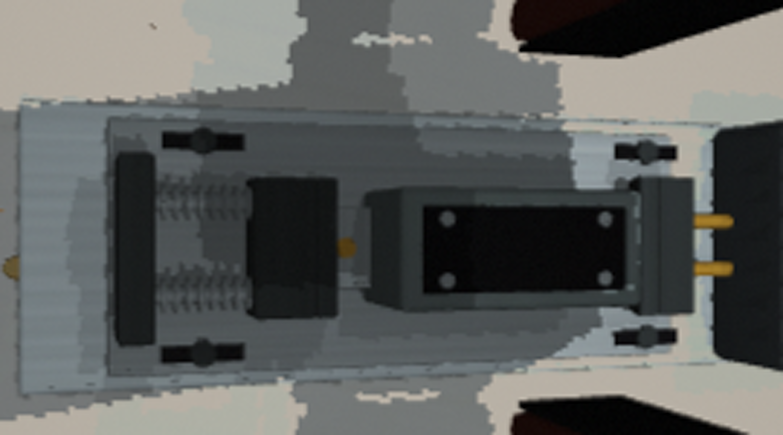

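View pics/s8.png

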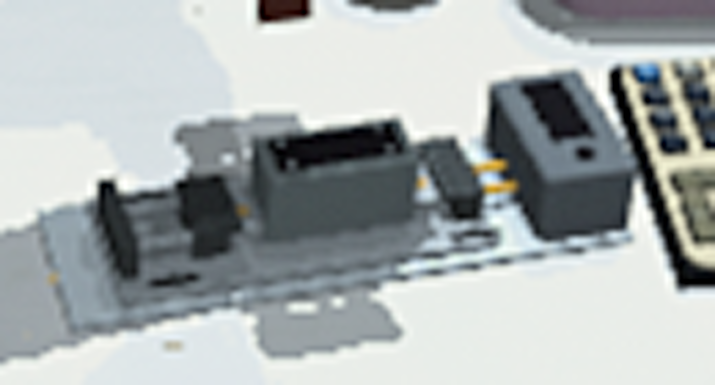

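```bash
python3 - <<'E'
from h import *
import pickle
st,d=pickle.load(open('pics/w8.pkl','rb')); c=cam('wrist',st)
U=lambda X,Y:(250+(434-Y)/2.9,60+X/2.9)
def pr(n,X,Y,z): print(n,nest(atz(c,*U(X,Y),z)).round(1))
pr('jaw lip',337,180,.0305);pr('jaw lip',337,317,.0305);pr('near L',404,190,.052);pr('near R',404,308,.052);pr('far L',638,192,.052);pr('far R',638,305,.052);pr('fix back',693,178,.0305);pr('fix back',693,312,.0305);pr('base',20,100,.006);pr('base',20,392,.006)
# plane on the block top
P=[]
for X in range(435,620,5):
  for Y in range(215,290,5):
    u,v=U(X,Y);u,v=round(u),round(v)
    if d[v,u]>0: P.append(nest(atd(c,u,v,d[v,u])))
P=np.array(P);A=np.c_[P[:,:2],np.ones(len(P))];s,*_=np.linalg.lstsq(A,P[:,2],rcond=None);print('plane slopes',s,'z mean',P[:,2].mean(),(A@s-P[:,2]).std())
P=[]
for X in range(345,360,4):
  for Y in range(225,285,5):
    u,v=U(X,Y);u,v=round(u),round(v);P.append(nest(atd(c,u,v,d[v,u]))[2])
print('near tongue top z',np.median(P))
E
```

```text
jaw lip [-48.6  19.6  18.5]
jaw lip [-48.6 -19.6  18.5]
near L [-35.4  16.1  40. ]
near R [-35.5 -15.7  40. ]
far L [36.  16.2 40. ]
far R [ 36.  -16.6  40. ]
fix back [68.8 21.6 18.5]
fix back [ 68.8 -21.3  18.5]
base [-134.8   42.2   -6. ]
base [-134.9  -40.5   -6. ]
plane slopes [ 1.20207946e-04 -1.51322201e-03  4.08022746e+01] z mean 40.80276659081427 0.6724682924959051
near tongue top z 10.144231944978914
```

```bash
python3 -c "
from plant import bot; print(bot.sign_off())"
```

```text
the job is handed in; nothing more can be done
None
```

The tongued cell is loaded in the holder and the job is handed in, at about 14 s on the robot's clock.

**What I did:**
- I gripped the cell across its block and tilted it 13° to tuck one tongue under the jaw lip.
- I pressed the jaw back about 16 mm by tool position, which stays clear of the 22.5 mm limit.
- I levelled the cell onto the floor about 4 mm short of the fixed lip. I then eased it forward with the spring until the tongue met the fixed end, and released it.
- Tool force readings between steps stayed at or below about 10 N throughout.

**Last checks from the wrist camera, after release:**

| Check | Measured | Needed |
|---|---|---|
| Jaw opening | about 4.6 mm | 3 to 7.5 mm |
| Cell centre across the holder | within 0.5 mm of centre | within 7 mm |
| Cell centre along the holder | about 0.3 mm from the nest centre; nest shift s about +7 mm | within 12.5 mm of the base origin |
| Tilt of block top | about 0.002 rad | under 0.04 rad |
| Near tongue top above the floor | 10.1 mm | 10 mm nominal |

The cell also looked square to the holder, and the gripper was clear of everything when I handed in.

**Disagreements:**
- At first contact with the fixed end, the hand-based estimate put the cell 1.7 mm short of home. The picture after release shows it fully home.
- The depth reading put the block top 0.8 mm higher than nominal. The tongue height agrees with the cell sitting on the floor, so I took this as depth error.

I did not measure the plain cell, tin, cup or weight again at the end, but the arm never came near them.

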